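Index the inspection magnifier to the opened drive

TASK

On the inspection fixture, hook a fingertip under the ring of the spring index pin, lift the pin out of its hole, swing the arm one hole so that the magnifying lens at its far end stands over the opened hard drive (the one whose disc shows), and let the pin drop fully home in that hole. Only hook and push: do not grip, squeeze or force the ring, do not swing beyond that hole by more than a little, and leave the drives and everything else on the bench where they are.

Things in the scene. Friction and masses are not known exactly. Their poses are not given: they have to be found in the camera images.
- fixture: Fixed grey fixture; origin on the bench under the arm's pivot, x towards the drive end, z up. On its -x side a flat index plate (top 56 mm up) with five 12 mm holes on an arc of radius 130 mm, 30 degrees (68 mm) apart, the middle one on the -x axis. On its +x side three nests with hard drives side by side, disc centres 170 mm from the pivot at -30, 0, +30 degrees. The opened one is at -30 or +30.
- pivot (a point): Point on the vertical pivot axis of the swing arm, 65 mm above the bench. The arm is a white bar 28 mm wide, top face 70 mm above the bench; its near end carries the index pin 130 mm from the pivot, its far end the lens 170 mm on the other side.
- swing_arm (a joint): Arm angle, rad, relative to the fixture: starts at 0 in the middle hole (arm along the fixture's x); holes every 0.524; stops at +-1.15. Positive is anticlockwise from above: lens end to the fixture's +y, pin end to its -y. Light friction (about 1 N at the ring); stays where left. Locked with 1 degree of play while the pin is in a hole.
- index_pin (a joint): Height of the spring pin over fully home, m: 0 home in a hole, stop at 0.022. The 10 mm round-ended pin enters the plate by 8 mm: clear of the hole from 0.0085, about 0.008 when resting on the plate between holes. The spring always pushes down, 6 N at 0 to 11 N at 0.020. It slides vertically on the arm and swings with it; released within about 1.5 degrees of a hole it drops home.
- ring_mid (a point): Middle of the opening of the steel pull ring atop the index pin, 140 mm above the bench when home, 117 mm from the pivot axis; moves with pin and arm. Rounded rectangle of 7 mm bar, opening 56 mm wide (in the swing direction), 44 mm tall. It leans 30 degrees, top towards the pivot, so the opening faces away from the pivot and up. Clear around it; the pin's housing below ends 96 mm above the bench.
- ring_top (a point): Middle of the ring's top bar, the bar that a fingertip lifts: centre line of the 7 mm bar, 13 mm nearer the pivot and 22 mm higher than the middle of the opening. The ring's lower bar is fixed on the pin's 8 mm stem, centre line 118 mm above the bench when home.
- lens_mid (a point): Middle of the round magnifying lens (64 mm, black rim 78 mm over all) at the far end of the swing arm, 65 mm above the bench.
- open_drive_mid (a point): Centre of the bare disc (63 mm across) of the opened hard drive, a loose aluminium case 100 x 70 x 9.5 mm without its cover, lying in one of the two outer nests; point 22 mm above the bench, x axis along the case, this point 16 mm ahead of the case's middle. To be left where it lies.
- closed_drive_a_mid (a point): A closed hard drive, 100 x 70 x 9 mm, aluminium with a paper label, loose in the outer nest opposite the opened drive; point 16 mm along its x from its middle, 22 mm above the bench. To be left alone.
- closed_drive_b_mid (a point): A closed hard drive, 100 x 70 x 9 mm, aluminium with a paper label, loose in the middle nest; point 16 mm along its x from its middle, 22 mm above the bench. To be left alone.
- air_can: Blue compressed-air can, 60 mm diameter, 190 mm tall, standing loose to the robot's right; origin at the centre of its underside. Leave alone.
- screw_pot: Grey plastic screw pot, 66 mm across, 45 mm tall, standing loose left or right of the fixture; origin at the centre of its underside. Leave alone.
- screwdriver: Screwdriver lying loose on the bench to the robot's left, along its x axis; origin under its middle. Leave alone.
- big_drive: Closed 3.5-inch hard drive, 147 x 102 x 26 mm, lying loose left or right of the fixture, opposite the pot; origin at the centre of its underside. Leave alone.
Not all that is in view belongs to the job. What is shaped like the part that bears open_drive_mid but orange or yellow is not meant.

How it is judged:
On the way, in this order (a step that is already met when the one before it is completed fails the run):
1. the index pin is lifted clear of its starting hole by the fingers in the ring (value of joint index_pin above 0.0085 m and contact force between the fingers and index_pin above 1 N and value of joint swing_arm between -0.25 and 0.25 rad), for 0.05 s.
2. the lens has been swung over the opened drive (horizontal distance between lens_mid and open_drive_mid below 0.02 m and (value of joint swing_arm between 0.4736 and 0.5736 rad or value of joint swing_arm between -0.5736 and -0.4736 rad)), for 0.05 s.
At the end, for the whole second after the job is handed in: The pin is home (within 2 mm of fully down) in the hole next to the starting one, the arm is at rest within 0.05 rad of that hole and the lens is within 20 mm (seen from above) of the middle of the opened drive's disc (all of step 2 and value of joint index_pin below 0.002 m and velocity of joint swing_arm between -0.02 and 0.02 rad/s); the robot touches nothing.
It fails at once if the arm swung more than about half a hole past the next hole (value of joint swing_arm above 0.8 rad or value of joint swing_arm below -0.8 rad).
It fails at once if the ring was squeezed or forced (over 40 N) (contact force between the fingers and index_pin above 40 N).
It fails at once if the ring was gripped and lifted between the fingers instead of hooked from below (its top bar lies between the pads) (value of joint index_pin above 0.006 m and x of the grasp point in the frame of ring_top between -0.007 and 0.007 m and y of the grasp point in the frame of ring_top between -0.034 and 0.034 m and z of the grasp point in the frame of ring_top between -0.007 and 0.02 m).
It fails at once if a drive on the fixture was shifted by more than 8 mm or lifted (distance of any of open_drive_mid, closed_drive_a_mid, closed_drive_b_mid from where it was at the start of the episode above 0.008 m).
It fails at once if a bystander was shifted by more than 15 mm or lifted (distance of any of air_can, screwdriver, screw_pot, big_drive from where it was at the start of the episode above 0.015 m).
It also fails if it takes over 48 s, if anything falls off the work surface, if the arm or the gripper's body presses on something with over 40 N, if the wrist force passes 120 N, or if a joint passes its speed limit or range.

ROBOT

A 6-joint arm with a two-finger parallel gripper is mounted at the origin on the work surface. World frame = base frame: x ahead of the robot, y to its left, z up, the work surface at z = 0. Lengths are in m, angles in rad, forces in N, time in s.
With the tool pointing down it reaches from about 0.375 to 0.825 m from the base axis. Payload 5.5 kg.
Tool frame: the origin (TCP) lies on the centre line of the jaws, within the pads' length; the fingertips stand 14 mm ahead of it and the grasp point (between the pads) lies 5 mm behind it; z points along the fingers, y is the line along which they close (so a half turn about z gives the same grasp; the last joint's range is limited). The gripper opens to 85 mm and grips with 20 to 120 N. Pads are 22 mm wide; open, the fingers measure 114 mm over their backs; the gripper's body (76 mm by 85 mm) begins 54 mm behind the grasp point. The pads swing forward as they close: fully open they stand 13 mm farther back than shut.
Start: joints at [1.269, 0.314, -0.047, 1.21, 0, 1.571], TCP at [0.178, 0.573, 0.245] pointing down, gripper open.
Joint ranges: [-2.67, 2.67], [-0.69, 1.73], [-1.03, 1.25], [-2.08, 2.16], [-1.42, 1.45], [-3.14, 3.14]. Speed limits (rad/s): [2.39, 2.39, 3.01, 3.14, 3.14, 3.14].

INTERFACE

Orientations are given as a unit quaternion [w, x, y, z].
In Python, from bench import bot gives the robot as it stands. The module is installed in compiled form; this text tells all that it offers.
- The arm moves only by the tool arm_command, never from a script. Its argument "steps" is a list of rows, each an object with "translation": the shift along the tool's x, y, z in m, a list of three; "delta_rot": the turn, a rotation vector about the tool's x, y, z in rad, a list of three. A call has 1 to 10 rows; each row is the pose to reach, as a shift and turn from the pose commanded when the call began, along the tool's axes at that moment; what a row does not reach only later rows make up. A row lasts 1/8 s, in which the tool goes at most 62.5 mm and 10.7 degrees, less where a joint would pass 70% of its speed; a pose out of reach is approached as far as the arm can. A call with a gripper value outside its range is refused whole. "fingers" is the opening in per cent of the stroke, from 0 (shut) to 100 (fully open), set as the call begins (left out, the last holds). The fingers move at their own pace and stop on an object; the grip force is fixed at half the most. Time passes only in rows, so rows that repeat a pose let the fingers close. It gives the time, the measured TCP pose, the force, the opening and the grip force at its end, in the units of the state.
- bot.observe(): the state, without advancing time (a new reading comes with each control period).
- bot.capture(name): name is "scene" or "top"; returns the picture (400x640x3 uint8, red, green, blue); there is no depth.
- bot.camera_model(name): a dict with "intrinsics" (3x3 intrinsics, pixels), "k1" (the pictures are not rectified: a ray, as slopes to the right and down, at radius r is drawn at 1 + k1 r^2 times it, then the intrinsics apply), "xyz" and "rotation" of the camera in the world. Camera axes: x right, y up, looking along -z (the intrinsics and any distortion apply to the point x, -y, -z); pixel columns grow to the right and rows downward; lengths in m; the calibration is good to about 2 mm. A picture is of the moment at which its call begins. camera_model takes no time and is no camera call.
- bot.close_job(): hands the job in; it is judged then, once.
The state is a dict: "time": time; "joints": joint angles; "qd": joint speeds; "tau": joint torques, N m; "eef_pos": TCP position; "tool_rot": TCP orientation; "force": force on the tool from outside, world axes, zero at the start; "moment": the same for the moment, N m; "finger_gap": opening from 0.0 (shut) to 1.0 (fully open); "gripper_force": force on a finger pad.
Only numpy, scipy, OpenCV 4.12 (cv2) and the standard library are available. Lean on these libraries where they do the work, as an engineer would, in place of code of your own. Each camera call takes 0.05 s, during which the arm holds its last target. There are 200 camera calls.

## Working session

There is one attempt and no reset: what is moved stays moved. The work goes in short steps, Python scripts to look and compute and a tool call to move; the robot and the scene stay as the last step left them, time stands still between calls to the robot, and variables do not carry over. Pictures are saved under pics/ and viewed, at most 10 in all, crops included, and the job is handed in when it is done.

Besides the shell and the picture viewer there is one more tool, called after "Request:" as a command line: name --argument value ..., lists and objects as JSON in quotes. arm_command: Moves the arm, as the interface text tells. Its arguments: {"type":"object","properties":{"steps":{"type":"array","items":{"type":"object","properties":{"translation":{"type":"array","items":{"type":"number"}},"delta_rot":{"type":"array","items":{"type":"number"}}}}},"fingers":{"type":"number"}},"required":["steps"]}

```bash
mkdir -p pics; python3 - <<'E'
from bench import bot
import cv2
for n in("scene","top"):
    cv2.imwrite(f"pics/{n}0.png",bot.capture(n)[:,:,::-1]); m=bot.camera_model(n); print(n,m)
s=bot.observe(); print(s)
E
```

```text
scene {'intrinsics': array([[493.07369677,   0.        , 315.58018677],
       [  0.        , 493.07369677, 214.92632123],
       [  0.        ,   0.        ,   1.        ]]), 'k1': -0.13215902560273482, 'xyz': array([ 1.23900384, -0.48819282,  1.26235554]), 'rotation': array([0.85089898, 0.27872007, 0.13045308, 0.42575585])}
top {'intrinsics': array([[460.37071146,   0.        , 313.01721007],
       [  0.        , 460.37071146, 196.70294341],
       [  0.        ,   0.        ,   1.        ]]), 'k1': -0.11659330179006432, 'xyz': array([0.3515638, 0.0169954, 1.4125426]), 'rotation': array([-0.7022023 , -0.06258928,  0.06382029,  0.70634374])}
{'time': 0.1, 'joints': array([ 1.26901374e+00,  3.14168233e-01, -4.79918725e-02,  1.21019435e+00,
       -8.02676143e-06,  1.57081043e+00]), 'qd': array([ 0.00044145, -0.00151002,  0.00262521,  0.00068281,  0.00038002,
       -0.00168199]), 'tau': array([ 3.64017951e-04, -5.40764308e+01,  3.40541482e+01,  1.10836385e-02,
        1.46251369e-05,  1.33735855e-05]), 'eef_pos': array([0.1781862 , 0.57240274, 0.24450741]), 'tool_rot': array([-1.13135011e-04,  1.50326279e-01,  9.88636133e-01, -7.70814787e-04]), 'force': array([ 0.39949282, -0.47311843, -0.06577297]), 'moment': array([ 0.01236374, -0.02201247,  0.0179735 ]), 'gripper_force': 0.0, 'finger_gap': 0.9974727049692532}
```

View pics/scene0.png

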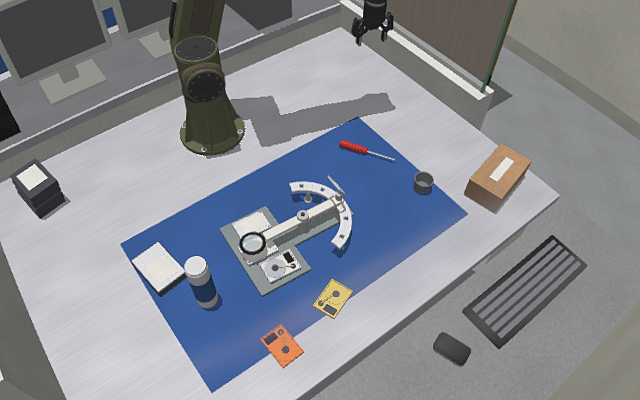

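View pics/top0.png

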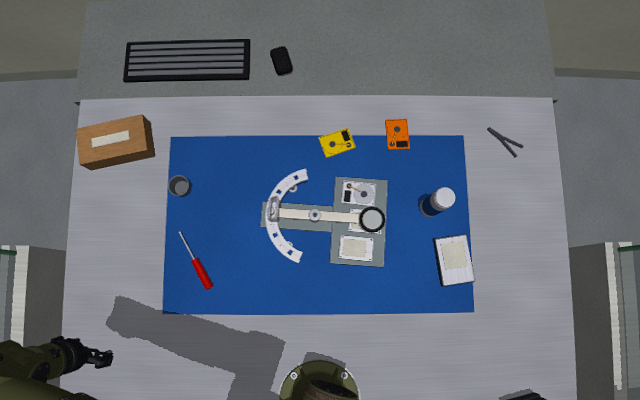

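The scene picture shows the ring near (335,188) and the lens at (253,245). In the top picture the pivot is near (315,215), the lens near (372,219), the ring near (273,209) and the opened drive's disc near (364,194), which is towards world +x. I'll zoom in to measure.

```bash
cat > h.py <<'E'
import numpy as np, cv2
from scipy.spatial.transform import Rotation as R
from bench import bot
def cam(n):
    m=bot.camera_model(n); q=m["rotation"]; return m["intrinsics"],m["k1"],np.array(m["xyz"]),R.from_quat(q,scalar_first=True).as_matrix()
def ray(n,uv):
    K,k,c,M=cam(n); p=cv2.undistortPoints(np.array([[uv]],float),K,np.array([k,0,0,0.]))[0,0]
    return c,M@np.array([p[0],-p[1],-1])
def atz(n,uv,z):
    c,d=ray(n,uv); return c+d*(z-c[2])/d[2]
def proj(n,P):
    K,k,c,M=cam(n); v=(np.atleast_2d(P)-c)@M; v=v*[1,-1,-1]
    return cv2.projectPoints(v,np.zeros(3),np.zeros(3),K,np.array([k,0,0,0.]))[0][:,0]
E
python3 - <<'E'
import cv2
a=cv2.imread("pics/top0.png")[160:272,255:395]; cv2.imwrite("pics/c1.png",cv2.resize(a,None,fx=5,fy=5,interpolation=cv2.INTER_CUBIC))
a=cv2.imread("pics/scene0.png")[170:290,215:365]; cv2.imwrite("pics/c2.png",cv2.resize(a,None,fx=5,fy=5,interpolation=cv2.INTER_CUBIC))
E
```

```text
(no output)
```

View pics/c1.png

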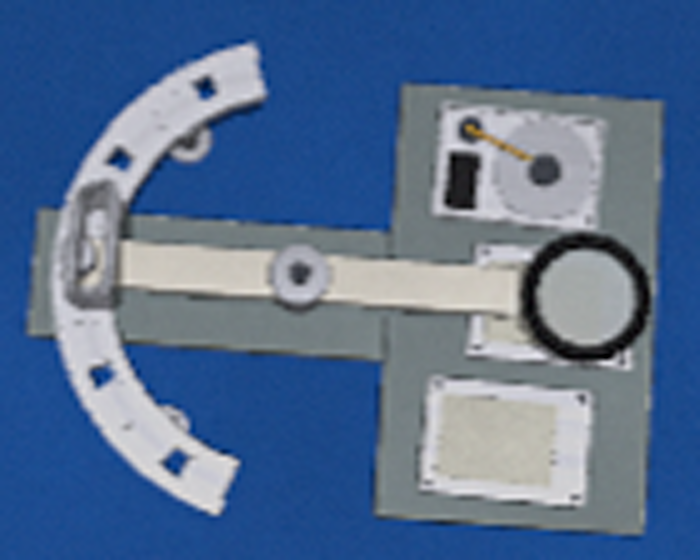

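View pics/c2.png

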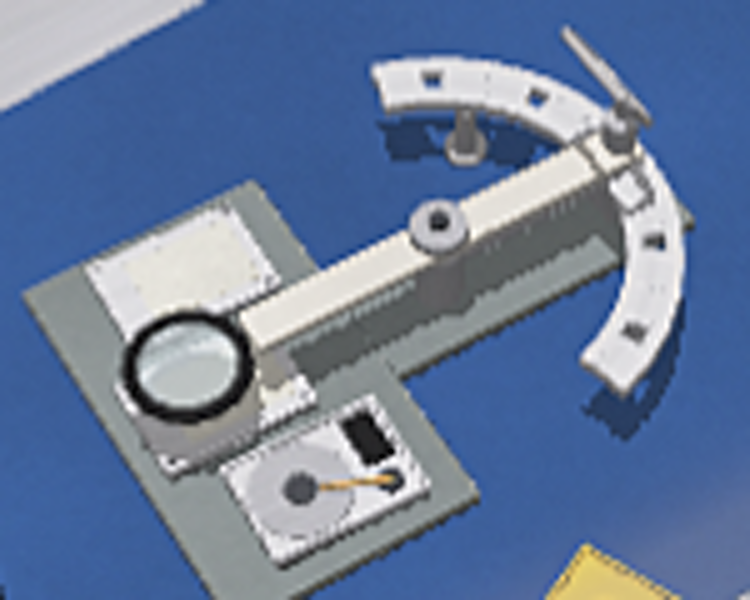

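Top crop (5×, offset 255,160): holes at (205,87), (120,157), (102,373), (177,461), lens (586,297), disc (545,170). Scene crop (5×, offset 215,170): holes at (653,240), (636,330), (538,97), (432,78), lens (190,365), disc (300,488). The opened drive is on the fixture's +y side, so the target angle is +0.524. I'll fit the fixture pose next.

```bash
python3 - <<'E'
from h import *
from scipy.optimize import least_squares
pol=lambda r,a,z:[r*np.cos(np.radians(a)),r*np.sin(np.radians(a)),z]
F=np.array([pol(.13,120,.056),pol(.13,150,.056),pol(.13,210,.056),pol(.13,240,.056),pol(.17,0,.067),pol(.17,30,.022)])
T=np.array([(205,87),(120,157),(102,373),(177,461),(586,297),(545,170)])/5+[255-.4,160-.4]
S=np.array([(636,330),(653,240),(538,97),(432,78),(190,365),(300,488)])/5+[215-.4,170-.4]
def W(p,P): 
    c,s=np.cos(p[2]),np.sin(p[2]); return np.array(P)@np.array([[c,-s,0],[s,c,0],[0,0,1]]).T+[p[0],p[1],0]
for use in((1,0),(0,1),(1,1)):
    f=lambda p:np.r_[use[0]*(proj("top",W(p,F))-T).ravel(),use[1]*(proj("scene",W(p,F))-S).ravel()]
    r=least_squares(f,[.4,0,-1.6]); print(r.x,np.abs(r.fun).max(),np.sqrt((r.fun**2).mean()))
p=r.x; np.save("p.npy",p); print(r.fun.reshape(-1,2).round(1))
G={"ring_mid":[-.117,0,.14],"ring_top":[-.104,0,.162],"low":[-.13,0,.118]}
for k,v in G.items():
    w=W(p,v)[0] if np.ndim(W(p,v))>1 else W(p,v); print(k,w,proj("top",w)*1,proj("scene",w))
for y in(-.028,.028): print(W(p,[-.104,y,.162]), ((proj("top",W(p,[-.104,y,.162]))-[255,160])*5),(proj("scene",W(p,[-.104,y,.162]))-[215,170])*5)
for n,v in{"can":(440,200)}.items(): print(n,atz("top",v,.19))
print(atz("top",(455,260),.026),atz("top",(179,186),.045),atz("top",(200,270),.02))
E
```

```text
[ 0.54039237  0.01003347 -1.65013543] 0.47878995197635277 0.18592347007515977
[ 0.5431569   0.01237536 -1.64725402] 0.8294151890945614 0.2451342842348136
[ 0.5417302   0.01124612 -1.64855268] 0.9772364396582418 0.528204865156432
[[-0.4 -0.4]
 [-0.4 -0.1]
 [-0.5 -0.2]
 [-0.8 -0.5]
 [-0.3 -0.5]
 [ 0.  -1. ]
 [-0.9 -0.1]
 [-0.1 -0.3]
 [-0.7 -0.2]
 [-0.3 -0.2]
 [-1.  -0.7]
 [-0.5  0.7]]
ring_mid [0.55081852 0.1278926  0.14      ] [[272.42458676 207.8308324 ]] [[335.53564097 184.82736576]]
ring_top [0.54980871 0.11493188 0.162     ] [[276.4403881  206.93519058]] [[332.18330562 181.84737632]]
low [0.55182834 0.14085332 0.118     ] [[268.54469616 208.69612502]] [[338.78714587 187.71872615]]
[0.52189331 0.11710687 0.162     ] [[102.8555562  284.99542142]] [[559.29325922  27.93597217]]
[0.57772411 0.1127569  0.162     ] [[111.53594149 184.72998284]] [[613.05317632  91.16131744]]
can [ 0.56166172 -0.33122852  0.19      ]
[ 0.40519826 -0.41492212  0.026     ] [0.63467461 0.42396213 0.045     ] [0.38078368 0.35609888 0.02      ]
```

Both cameras agree to within about 3 mm, with the pivot at (0.542, 0.011) and yaw −94.5°. Next I'll work out the hook approach: fingers shut, pointing towards the pivot 30° below horizontal, tool y along the swing direction.

```bash
cat >> h.py <<'E'
p=np.load("p.npy")
def pose(phi,rad,z,el=30):
    "world TCP on the arm's plane at arm angle phi, fixture x=rad; tool heads to pivot, el deg below horizontal"
    a=p[2]+phi; u=np.array([np.cos(a),np.sin(a),0]); e=np.radians(el)
    zt=np.cos(e)*u-[0,0,np.sin(e)]; yt=np.array([-u[1],u[0],0]); xt=np.cross(yt,zt)
    return np.array([p[0],p[1],z])+rad*u, np.c_[xt,yt,zt]
def delta(P,M,s=None,R0=None,p0=None):
    s=s or bot.observe(); 
    R0=R.from_quat(s["tool_rot"],scalar_first=True).as_matrix() if R0 is None else R0; p0=s["eef_pos"] if p0 is None else p0
    return (R0.T@(P-p0)).round(4), R.from_matrix(R0.T@M).as_rotvec().round(4)
E
python3 - <<'E'
from h import *
n=np.array([.866,-.5])
for d in(-.10,-.05,.011):
    P,M=pose(0,-.117+n[0]*d,.14+n[1]*d); print(P,delta(P,M))
print(M)
P,M=pose(0,-.117-.13,.14+.1); print(P,delta(P,M), "flip",delta(P,M@np.diag([-1,-1,1])))
E
```

```text
[0.55754544 0.21423094 0.19      ] (array([-0.4687, -0.2291,  0.0549]), array([ 0.6996, -0.8775,  1.2145]))
[0.55418198 0.17106177 0.165     ] (array([-0.4783, -0.2713,  0.0799]), array([ 0.6996, -0.8775,  1.2145]))
[0.55007856 0.11839539 0.1345    ] (array([-0.49  , -0.3228,  0.1105]), array([ 0.6996, -0.8775,  1.2145]))
[[ 0.03883901  0.9969785  -0.06727114]
 [ 0.49848925 -0.07767802 -0.86340871]
 [-0.8660254   0.         -0.5       ]]
[0.56091667 0.25749981 0.24      ] (array([-0.459 , -0.1869,  0.0048]), array([ 0.6996, -0.8775,  1.2145])) flip (array([-0.459 , -0.1869,  0.0048]), array([ 0.928 ,  0.7398, -1.6096]))
```

Request:
arm_command --fingers 0 --steps '[{"translation":[-0.05,-0.02,-0.04],"delta_rot":[0,0,0]},{"translation":[-0.25,-0.1,-0.04],"delta_rot":[0.3,-0.4,0.55]},{"translation":[-0.459,-0.187,0.005],"delta_rot":[0.7,-0.8775,1.2145]},{"translation":[-0.459,-0.187,0.005],"delta_rot":[0.7,-0.8775,1.2145]},{"translation":[-0.459,-0.187,0.005],"delta_rot":[0.7,-0.8775,1.2145]},{"translation":[-0.459,-0.187,0.005],"delta_rot":[0.7,-0.8775,1.2145]},{"translation":[-0.459,-0.187,0.005],"delta_rot":[0.7,-0.8775,1.2145]},{"translation":[-0.459,-0.187,0.005],"delta_rot":[0.7,-0.8775,1.2145]},{"translation":[-0.459,-0.187,0.005],"delta_rot":[0.7,-0.8775,1.2145]},{"translation":[-0.459,-0.187,0.005],"delta_rot":[0.7,-0.8775,1.2145]}]'

```text
time: 1.35
eef_pos: [0.5615, 0.2566, 0.239]
tool_rot: [0.34, 0.637, 0.585, -0.369]
force: [-7.4, -6.1, 14.3]
finger_gap: 0.001
gripper_force: 0.0
```

```bash
python3 - <<'E'
from h import *
s=bot.observe(); print(s["time"],s["joints"].round(3),s["eef_pos"],s["force"],s["finger_gap"])
P,M=pose(0,-.117-.13,.14+.1); print(delta(P,M,s))
E
```

```text
1.35 [ 0.737  1.046  0.728  2.158 -0.633  2.709] [0.56153928 0.25656717 0.23901822] [-7.35309654 -6.07003821 14.30028931] 0.0005931401581555687
(array([-0.0004, -0.0007, -0.0013]), array([-0.0043,  0.003 , -0.0043]))
```

Pose reached, but joint 4 is at 2.158, right by its 2.16 limit. I'll use a slightly steeper and yawed tool direction (40° down, +0.2 rad), which relaxes it and still goes through the opening.

```bash
cat >> h.py <<'E'
def hook(phi,h,d,el=40,yaw=.2,up=0):
    "TCP pose d past the ring's middle along the tool axis; pin lifted h, arm at phi, up: vertical offset in opening"
    C,_=pose(phi,-.117,.14+h+up); _,M=pose(phi+yaw,0,0,el); return C+d*M[:,2],M
E
python3 - <<'E'
from h import *
for d in(-.13,-.06): print(delta(*hook(0,0,d)))
E
```

```text
(array([-0.0024, -0.0203,  0.0351]), array([-0.1682,  0.177 , -0.1193]))
(array([ 0.0106, -0.0094,  0.103 ]), array([-0.1682,  0.177 , -0.1193]))
```

Request:
arm_command --steps '[{"translation":[-0.0024,-0.0203,0.015],"delta_rot":[-0.1682,0.177,-0.1193]},{"translation":[-0.0024,-0.0203,0.0351],"delta_rot":[-0.1682,0.177,-0.1193]},{"translation":[0.0041,-0.0149,0.069],"delta_rot":[-0.1682,0.177,-0.1193]},{"translation":[0.0106,-0.0094,0.103],"delta_rot":[-0.1682,0.177,-0.1193]},{"translation":[0.0106,-0.0094,0.103],"delta_rot":[-0.1682,0.177,-0.1193]},{"translation":[0.0106,-0.0094,0.103],"delta_rot":[-0.1682,0.177,-0.1193]}]'

```text
time: 2.1
eef_pos: [0.5453, 0.1755, 0.1798]
tool_rot: [0.316, 0.599, 0.681, -0.278]
force: [-0.4, 0.1, 0.4]
finger_gap: -0.002
gripper_force: 0.0
```

```bash
python3 - <<'E'
from h import *
s=bot.observe(); print(s["time"],s["joints"].round(3),s["eef_pos"],s["force"])
for d in(-.06,-.02,.012): print(delta(*hook(0,0,d),s))
a=bot.capture("scene")[100:260,230:430,::-1]; b=bot.capture("top")[160:270,230:330,::-1]
a=cv2.resize(a,(400,320)); a=cv2.resize(a,(500,400),interpolation=3); b=cv2.resize(b,(300,330),interpolation=3)
o=np.zeros((400,800,3),np.uint8); o[:,:500]=a; o[:330,500:]=b; cv2.imwrite("pics/v1.png",o)
E
```

```text
2.1 [ 0.679  0.678  0.064  1.511 -0.707  2.331] [0.54525763 0.17549346 0.17984286] [-0.38854857  0.08937379  0.35184807]
(array([-0.0003, -0.0003,  0.0023]), array([ 0.0041, -0.0046,  0.0039]))
(array([-0.0005, -0.0005,  0.0423]), array([ 0.0041, -0.0046,  0.0039]))
(array([-0.0006, -0.0006,  0.0743]), array([ 0.0041, -0.0046,  0.0039]))
```

View pics/v1.png

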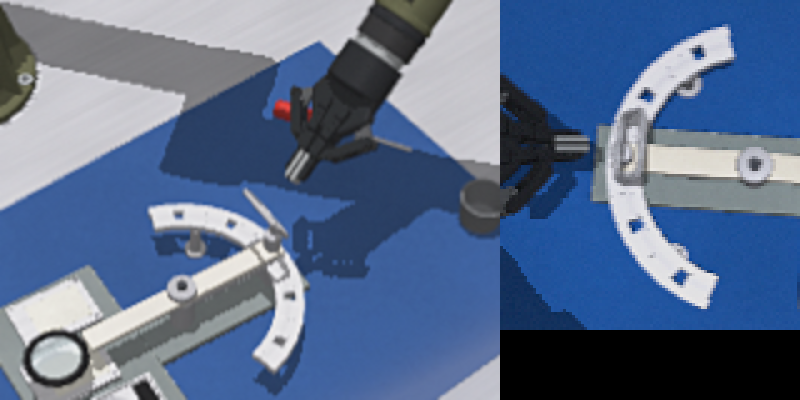

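The shut fingertips, at (290,175) left and (585,145) right, are in line with the ring at (265,215) and (630,147). The joints are well within range, so I'll insert.

Request:
arm_command --steps '[{"translation":[0,-0.0005,0.012],"delta_rot":[0,0,0]},{"translation":[0,-0.0005,0.024],"delta_rot":[0,0,0]},{"translation":[0,-0.0005,0.036],"delta_rot":[0,0,0]},{"translation":[0,-0.0005,0.046],"delta_rot":[0,0,0]},{"translation":[0,-0.0005,0.054],"delta_rot":[0,0,0]},{"translation":[0,-0.0005,0.062],"delta_rot":[0,0,0]},{"translation":[0,-0.0005,0.07],"delta_rot":[0,0,0]},{"translation":[0,-0.0005,0.074],"delta_rot":[0,0,0]},{"translation":[0,-0.0005,0.074],"delta_rot":[0,0,0]}]'

```text
time: 3.32
eef_pos: [0.5517, 0.1188, 0.1316]
tool_rot: [0.316, 0.599, 0.681, -0.278]
force: [-0.0, 0.4, -0.3]
finger_gap: 0.002
gripper_force: 0.0
```

```bash
python3 - <<'E'
from h import *
s=bot.observe(); print(s["time"],s["joints"].round(3),s["eef_pos"],s["force"])
for u in(0,.01,.015,.02,.025,.03): print(u,delta(*hook(0,u,.012),s)[0])
a=bot.capture("scene")[140:240,260:385,::-1]; b=bot.capture("top")[160:270,230:330,::-1]
a=cv2.resize(a,(500,400),interpolation=3); b=cv2.resize(b,(300,330),interpolation=3)
o=np.zeros((400,800,3),np.uint8); o[:,:500]=a; o[:330,500:]=b; cv2.imwrite("pics/v2.png",o)
E
```

```text
3.325 [ 0.603  0.66  -0.083  1.324 -0.746  2.243] [0.55173792 0.11875237 0.13157633] [-0.04000784  0.36064566 -0.31990095]
0 [-0.0005  0.0002 -0.0005]
0.01 [-0.0082  0.0002 -0.0069]
0.015 [-0.012   0.0002 -0.0101]
0.02 [-0.0158  0.0002 -0.0134]
0.025 [-0.0196  0.0002 -0.0166]
0.03 [-0.0234  0.0002 -0.0198]
```

View pics/v2.png

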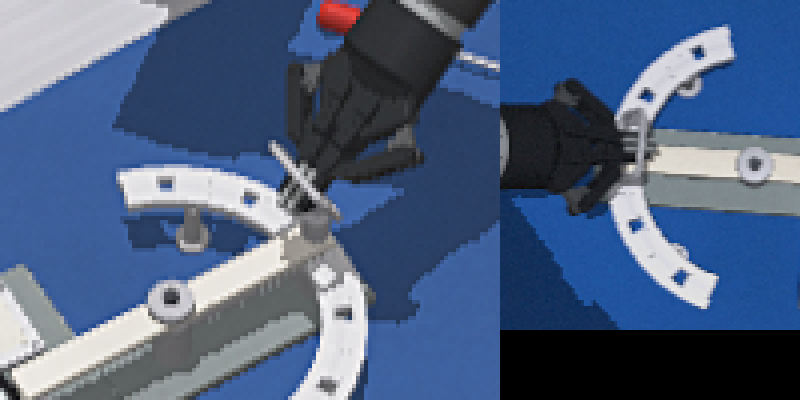

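The fingertips poke through the ring (about (300,190) left, (640,150) right) with no contact force. Now I'll lift straight up.

Request:
arm_command --steps '[{"translation":[-0.003,0,-0.0025],"delta_rot":[0,0,0]},{"translation":[-0.006,0,-0.005],"delta_rot":[0,0,0]},{"translation":[-0.008,0,-0.0067],"delta_rot":[0,0,0]},{"translation":[-0.01,0,-0.0084],"delta_rot":[0,0,0]},{"translation":[-0.012,0,-0.0101],"delta_rot":[0,0,0]},{"translation":[-0.012,0,-0.0101],"delta_rot":[0,0,0]}]'

```text
time: 4.18
eef_pos: [0.5518, 0.1191, 0.1473]
tool_rot: [0.315, 0.599, 0.681, -0.278]
force: [-0.4, 1.5, -1.8]
finger_gap: -0.003
gripper_force: 0.8
```

Request:
arm_command --steps '[{"translation":[-0.001,0,-0.0009],"delta_rot":[0,0,0]},{"translation":[-0.002,0,-0.0017],"delta_rot":[0,0,0]},{"translation":[-0.003,0,-0.0026],"delta_rot":[0,0,0]},{"translation":[-0.003,0,-0.0026],"delta_rot":[0,0,0]}]'

```text
time: 4.68
eef_pos: [0.5516, 0.1192, 0.151]
tool_rot: [0.315, 0.599, 0.681, -0.278]
force: [1.4, 2.6, -7.2]
finger_gap: 0.001
gripper_force: 3.6
```

Request:
arm_command --steps '[{"translation":[-0.0015,0,-0.0013],"delta_rot":[0,0,0]},{"translation":[-0.003,0,-0.0026],"delta_rot":[0,0,0]},{"translation":[-0.0045,0,-0.0038],"delta_rot":[0,0,0]},{"translation":[-0.006,0,-0.0051],"delta_rot":[0,0,0]},{"translation":[-0.0075,0,-0.0064],"delta_rot":[0,0,0]},{"translation":[-0.009,0,-0.0077],"delta_rot":[0,0,0]},{"translation":[-0.009,0,-0.0077],"delta_rot":[0,0,0]},{"translation":[-0.009,0,-0.0077],"delta_rot":[0,0,0]}]'

```text
time: 5.68
eef_pos: [0.5517, 0.1191, 0.163]
tool_rot: [0.316, 0.599, 0.681, -0.278]
force: [0.1, 2.9, -11.0]
finger_gap: -0.0
gripper_force: 5.0
```

```bash
python3 - <<'E'
from h import *
s=bot.observe(); print(s["time"],s["joints"].round(3),s["eef_pos"],s["force"])
P0,M0=hook(0,0,.012); print("above nominal",s["eef_pos"]-P0)
off=s["eef_pos"][2]-P0[2]
for ph in np.arange(.065,.53,.0655): print(round(ph,3),delta(*hook(ph,off,.012),s))
a=bot.capture("scene")[140:240,260:385,::-1]; b=bot.capture("top")[160:270,230:330,::-1]
a=cv2.resize(a,(500,400),interpolation=3); b=cv2.resize(b,(300,330),interpolation=3)
o=np.zeros((400,800,3),np.uint8); o[:,:500]=a; o[:330,500:]=b; cv2.imwrite("pics/v3.png",o)
E
```

```text
5.675 [ 0.603  0.629 -0.057  1.381 -0.745  2.243] [0.55173011 0.11909208 0.16303146] [  0.07830529   2.89032439 -10.9668053 ]
above nominal [-0.00020935  0.00032341  0.03074491]
0.065 (array([ 0.0006, -0.0067, -0.0007]), array([-0.0458, -0.0047, -0.0378]))
0.13 (array([ 0.0012, -0.0137, -0.0014]), array([-0.0959, -0.0047, -0.08  ]))
0.196 (array([ 0.0015, -0.0208, -0.0017]), array([-0.146 , -0.0047, -0.1222]))
0.262 (array([ 0.0015, -0.0279, -0.0017]), array([-0.1961, -0.0047, -0.1644]))
0.327 (array([ 0.0011, -0.0349, -0.0013]), array([-0.2461, -0.0047, -0.2067]))
0.392 (array([ 0.0005, -0.0419, -0.0006]), array([-0.2962, -0.0047, -0.2489]))
0.458 (array([-0.0004, -0.0489,  0.0005]), array([-0.3463, -0.0047, -0.2911]))
0.524 (array([-0.0016, -0.0557,  0.002 ]), array([-0.3964, -0.0047, -0.3333]))
```

View pics/v3.png

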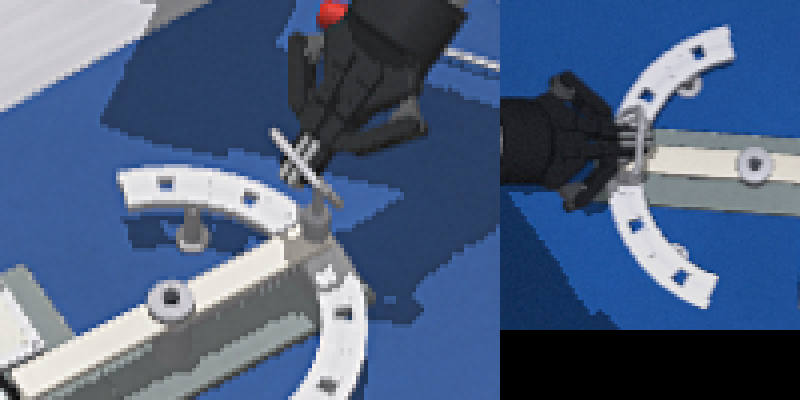

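The stem now shows above the housing, with the ring raised about 15 mm at about 11 N. Next I'll swing along the arc in small steps, turning the tool with the ring.

Request:
arm_command --steps '[{"translation":[0.0003,-0.0035,-0.0003],"delta_rot":[-0.025,0,-0.021]},{"translation":[0.0006,-0.007,-0.0007],"delta_rot":[-0.05,0,-0.042]},{"translation":[0.0009,-0.0105,-0.001],"delta_rot":[-0.075,0,-0.063]},{"translation":[0.0012,-0.014,-0.0013],"delta_rot":[-0.1,0,-0.084]},{"translation":[0.0013,-0.0175,-0.0015],"delta_rot":[-0.125,0,-0.105]},{"translation":[0.0014,-0.021,-0.0017],"delta_rot":[-0.15,0,-0.126]},{"translation":[0.0014,-0.0245,-0.0017],"delta_rot":[-0.175,0,-0.147]},{"translation":[0.0014,-0.028,-0.0017],"delta_rot":[-0.2,0,-0.168]},{"translation":[0.0014,-0.028,-0.0017],"delta_rot":[-0.2,0,-0.168]}]'

```text
time: 6.9
eef_pos: [0.5222, 0.1175, 0.1632]
tool_rot: [0.349, 0.505, 0.754, -0.234]
force: [-2.2, 4.6, -10.8]
finger_gap: -0.005
gripper_force: 5.8
```

```bash
python3 - <<'E'
from h import *
s=bot.observe(); print(s["time"],s["joints"].round(3),s["eef_pos"],s["force"])
for ph in np.arange(.262,.53,.0327): print(round(ph,3),delta(*hook(ph,.0307,.012),s))
a=bot.capture("scene")[140:240,260:385,::-1]; b=bot.capture("top")[150:280,240:400,::-1]
a=cv2.resize(a,(400,320),interpolation=3); b=cv2.resize(b,(400,325),interpolation=3)
o=np.zeros((330,800,3),np.uint8); o[:320,:400]=a; o[:325,400:]=b; cv2.imwrite("pics/v4.png",o)
E
```

```text
6.9 [ 0.67   0.447 -0.341  1.097 -0.822  1.988] [0.52222227 0.11753147 0.16322232] [ -2.21077743   4.60206911 -10.84665769]
0.262 (array([-0.0001,  0.0015,  0.0004]), array([ 0.0045, -0.0056,  0.0047]))
0.295 (array([ 0.0004, -0.002 , -0.0001]), array([-0.0205, -0.0056, -0.0164]))
0.327 (array([ 0.0008, -0.0054, -0.0006]), array([-0.0455, -0.0056, -0.0375]))
0.36 (array([ 0.0011, -0.0089, -0.001 ]), array([-0.0705, -0.0056, -0.0585]))
0.393 (array([ 0.0014, -0.0125, -0.0012]), array([-0.0955, -0.0057, -0.0796]))
0.426 (array([ 0.0016, -0.016 , -0.0014]), array([-0.1205, -0.0057, -0.1007]))
0.458 (array([ 0.0017, -0.0195, -0.0016]), array([-0.1454, -0.0057, -0.1218]))
0.491 (array([ 0.0017, -0.023 , -0.0016]), array([-0.1704, -0.0057, -0.1429]))
0.524 (array([ 0.0016, -0.0266, -0.0015]), array([-0.1954, -0.0057, -0.164 ]))
```

View pics/v4.png

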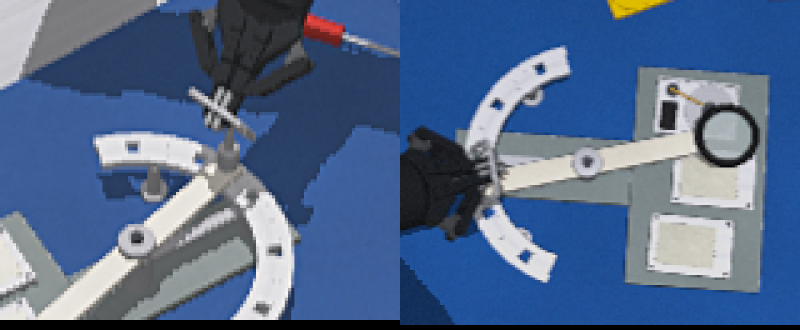

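The arm follows: in the right panel the lens is at (727,135) and the ring is still hooked at (490,170). I'll continue to about 0.51, then measure the angle from the black lens rim.

Request:
arm_command --steps '[{"translation":[0.0004,-0.002,-0.0002],"delta_rot":[-0.02,0,-0.0165]},{"translation":[0.0008,-0.0055,-0.0006],"delta_rot":[-0.0455,0,-0.0375]},{"translation":[0.0011,-0.009,-0.001],"delta_rot":[-0.0705,0,-0.0585]},{"translation":[0.0014,-0.0125,-0.0012],"delta_rot":[-0.0955,0,-0.0795]},{"translation":[0.0016,-0.016,-0.0014],"delta_rot":[-0.1205,0,-0.1005]},{"translation":[0.0017,-0.0195,-0.0016],"delta_rot":[-0.1455,0,-0.122]},{"translation":[0.0017,-0.023,-0.0016],"delta_rot":[-0.1705,0,-0.143]},{"translation":[0.0016,-0.025,-0.0015],"delta_rot":[-0.183,0,-0.1535]},{"translation":[0.0016,-0.025,-0.0015],"delta_rot":[-0.183,0,-0.1535]}]'

```text
time: 8.12
eef_pos: [0.4979, 0.1099, 0.1624]
tool_rot: [0.374, 0.411, 0.809, -0.19]
force: [-3.7, 6.5, -10.3]
finger_gap: -0.001
gripper_force: 6.4
```

```bash
cat >> h.py <<'E'
def lens(img):
    "arm angle from the black rim in the top picture, and tool-free rim fit"
    o=np.array([330,165]); g=img[165:245,330:400].max(2); m=(g<45).astype(np.uint8)
    cs,_=cv2.findContours(m,cv2.RETR_EXTERNAL,cv2.CHAIN_APPROX_NONE); c=max(cs,key=lambda c:cv2.contourArea(cv2.convexHull(c)))
    (u,v),r=cv2.minEnclosingCircle(c); e=cv2.fitEllipse(c); w=atz("top",np.array(e[0])+o,.067)
    d=w[:2]-p[:2]; return np.array(e[0])+o,r,np.hypot(*d),(np.arctan2(d[1],d[0])-p[2]+np.pi)%(2*np.pi)-np.pi
E
python3 - <<'E'
from h import *
s=bot.observe(); print(s["time"],s["joints"].round(3),s["eef_pos"],s["force"])
print("start",lens(cv2.imread("pics/top0.png")[:,:,::-1])); print("now",lens(bot.capture("top")))
for ph in(.49,.51,.524,.54): print(ph,delta(*hook(ph,.0307,.012),s))
E
```

```text
8.125 [ 0.709  0.267 -0.599  0.798 -0.862  1.693] [0.49787215 0.10993636 0.16244562] [ -3.74374447   6.53971755 -10.34249794]
start (array([371.80311584, 219.18123245]), 12.592479705810547, np.float64(0.1710804180460823), np.float64(-0.010711137998545617))
now (array([365.99015808, 191.49424362]), 12.500100135803223, np.float64(0.16965896425585456), np.float64(0.491219699898072))
0.49 (array([-0.0008,  0.0024,  0.0001]), array([ 0.013 , -0.0068,  0.0116]))
0.51 (array([-0.0004,  0.0003, -0.0003]), array([-0.0023, -0.0068, -0.0013]))
0.524 (array([-0.0002, -0.0012, -0.0005]), array([-0.013 , -0.0068, -0.0104]))
0.54 (array([-0.    , -0.0029, -0.0008]), array([-0.0252, -0.0068, -0.0207]))
```

Request:
arm_command --steps '[{"translation":[0.0002,-0.0013,-0.0002],"delta_rot":[-0.008,0,-0.0065]},{"translation":[0.0003,-0.0025,-0.0004],"delta_rot":[-0.016,0,-0.0135]},{"translation":[0.0003,-0.0025,-0.0004],"delta_rot":[-0.016,0,-0.0135]}]'

```text
time: 8.55
eef_pos: [0.4958, 0.109, 0.1624]
tool_rot: [0.376, 0.403, 0.813, -0.186]
force: [-3.2, 7.1, -10.6]
finger_gap: -0.004
gripper_force: 6.4
```

```bash
python3 - <<'E'
from h import *
s=bot.observe(); print(s["time"],s["eef_pos"],s["force"])
for i in range(3): print("now",lens(bot.capture("top"))[3]+.0107)
E
```

```text
8.55 [0.49577453 0.10898721 0.16240496] [ -3.22440745   7.1289175  -10.55263073]
now 0.5221206386360217
now 0.5217708984591712
now 0.5212082683584113
```

The angle reads 0.522, inside the drop window. I'll lower straight down.

Request:
arm_command --steps '[{"translation":[0.0023,0,0.0019],"delta_rot":[0,0,0]},{"translation":[0.0046,0,0.0039],"delta_rot":[0,0,0]},{"translation":[0.0069,0,0.0058],"delta_rot":[0,0,0]},{"translation":[0.0092,0,0.0077],"delta_rot":[0,0,0]},{"translation":[0.0115,0,0.0096],"delta_rot":[0,0,0]},{"translation":[0.0138,0,0.0116],"delta_rot":[0,0,0]},{"translation":[0.0161,0,0.0135],"delta_rot":[0,0,0]},{"translation":[0.02,0,0.0168],"delta_rot":[0,0,0]},{"translation":[0.0225,0,0.0189],"delta_rot":[0,0,0]},{"translation":[0.0225,0,0.0189],"delta_rot":[0,0,0]}]'

```text
time: 9.95
eef_pos: [0.4974, 0.1089, 0.1335]
tool_rot: [0.377, 0.404, 0.812, -0.187]
force: [0.1, 0.2, 0.4]
finger_gap: -0.002
gripper_force: 0.0
```

```bash
python3 - <<'E'
from h import *
s=bot.observe(); print(s["time"],s["eef_pos"],s["force"])
print("now",lens(bot.capture("top"))[3]+.0107)
print(delta(*hook(.524,0,.012),s))
a=bot.capture("scene")[140:240,260:385,::-1]; b=bot.capture("top")[150:280,240:400,::-1]
a=cv2.resize(a,(400,320),interpolation=3); b=cv2.resize(b,(400,325),interpolation=3)
o=np.zeros((330,800,3),np.uint8); o[:320,:400]=a; o[:325,400:]=b; cv2.imwrite("pics/v5.png",o)
E
```

```text
9.95 [0.49738338 0.10889468 0.13353167] [0.13800264 0.15336702 0.38669072]
now 0.5210118279031347
(array([ 0.0015, -0.0002,  0.0002]), array([ 0.0026, -0.0035,  0.001 ]))
```

View pics/v5.png

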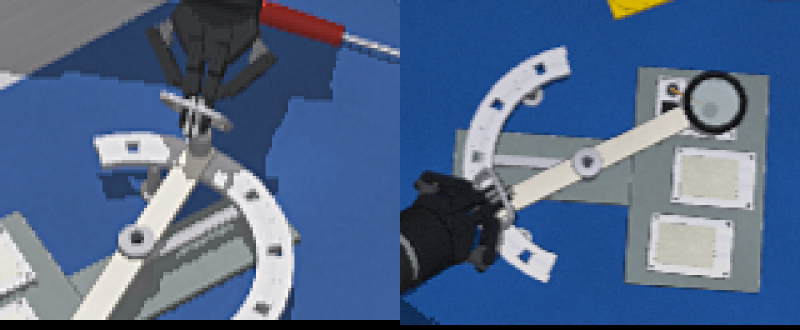

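The force is zero and the ring hangs low on its housing, with the lens over the drive at (715,102). I'll back out along the tool axis and verify the pin height.

Request:
arm_command --steps '[{"translation":[0.001,0,-0.01],"delta_rot":[0,0,0]},{"translation":[0.001,0,-0.02],"delta_rot":[0,0,0]},{"translation":[0.001,0,-0.032],"delta_rot":[0,0,0]},{"translation":[0.001,0,-0.044],"delta_rot":[0,0,0]},{"translation":[0.001,0,-0.056],"delta_rot":[0,0,0]},{"translation":[0.001,0,-0.075],"delta_rot":[0,0,0]},{"translation":[0.001,0,-0.1],"delta_rot":[0,0,0]},{"translation":[0.001,0,-0.12],"delta_rot":[0,0,0]},{"translation":[0.001,0,-0.12],"delta_rot":[0,0,0]}]'

```text
time: 11.22
eef_pos: [0.4418, 0.1844, 0.2114]
tool_rot: [0.378, 0.403, 0.813, -0.185]
force: [0.0, 0.5, -0.2]
finger_gap: 0.002
gripper_force: 0.0
```

```bash
python3 - <<'E'
from h import *
s=bot.observe(); print(s["time"],s["eef_pos"],s["force"])
t=bot.capture("top"); ph=lens(t)[3]+.0107; print("now",ph)
sc=bot.capture("scene"); o=np.array([270,140]); a=cv2.resize(np.ascontiguousarray(sc[140:230,270:370,::-1]),None,fx=6,fy=6,interpolation=3)
for h,col in((0,(0,255,0)),(.008,(0,0,255))):
    for r,z,y in((-.104,.162,0),(-.104,.162,.0315),(-.104,.162,-.0315),(-.13,.118,.0315),(-.13,.118,-.0315)):
        ang=p[2]+.524; w=np.array([p[0]+r*np.cos(ang)-y*np.sin(ang),p[1]+r*np.sin(ang)+y*np.cos(ang),z+h])
        q=((proj("scene",w)[0]-o+.5)*6).astype(int); cv2.circle(a,tuple(int(i) for i in q),3,col,-1)
cv2.imwrite("pics/v6.png",a)
E
```

```text
11.225 [0.44179787 0.18437369 0.21142044] [ 0.03531709  0.52506979 -0.18307881]
now 0.5207586534311553
```

View pics/v6.png

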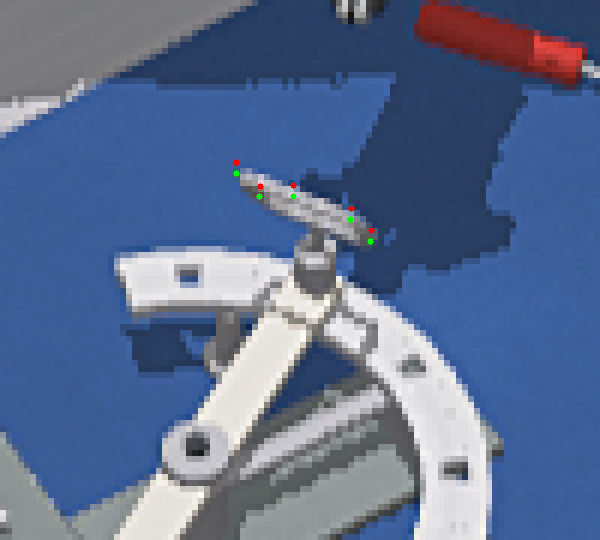

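The ring's ends, at (238,172) and (372,241), match the green predictions for a pin fully home. The red predictions, 8 mm up, do not fit. The gripper is clear of everything, so I'll hand the job in.

```bash
python3 -c "
from bench import bot
print(bot.close_job())"
```

```text
the job is handed in; nothing more can be done
None
```

The pin was hooked, lifted and swung one hole to about +0.52 rad, and it dropped fully home with the lens over the opened drive. The robot was clear and the job is handed in at about 11 s; the hand-in returned no verdict.

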